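# Show the label of the notched glass sample

### The job

Three glass samples stand on edge in the grooved wooden rack on the joiner's bench; the toughened one is marked by a clipped top corner, which is at its frosted label end. Gently draw that sample out, with the fingers only on the bare frosted strip above its label (not on the clear glass, no hard squeeze), and leave everything else as it is. Hold it up over the bench, at least 15 cm high and tipped at least about halfway to flat with the label face up for me to read, and finish while still holding it there, motionless.

Things in the scene. Friction and masses are not known exactly. Their poses are not given: they have to be found in the camera images.
- sample: wanted glass plate, 130 x 8 x 80 mm (x, y, z), about 0.21 kg, standing on a long edge in a rack groove. Origin: middle of its lower edge; z up its height. +x: to the frosted end (x = 15 to 65 mm frosted white, the rest clear greenish glass). +y: out of the label face. Bears at most 60 N squeeze at each finger (20 to 30 N holds it) and 40 N against the rack. Play 1.5 mm a side; may lean 8 degrees
- sample_grip (a point): on the sample: middle of the bare frosted strip above the label, the place for the fingers, closing across the 8 mm thickness (x = 33, y = 0, z = 68 mm in its frame: 12 mm below the top edge, 18 mm from the clear glass). Fingertips may reach 19 mm deeper without covering the label
- sample_notch (a point): on the sample: middle of the clipped corner's face (x = 57.5, y = 0, z = 72.5 mm in its frame). The top corner at the frosted end is cut off at 45 degrees, 15 mm along each edge; seen from the label side it is at top left
- sample_label (a point): on the sample: centre of its cream paper label, 40 x 24 mm, lying on the +y face of the frosted end from z = 23 to 47 mm (this point: x = 40, y = 4, z = 35 mm in its frame)
- rack: fixed wooden block, 150 x 200 x 32 mm (x, y, z), turned any way round; origin: centre of its underside on the bench. Three grooves along its x at y = -66, 0, +66 mm, 11 mm wide, 20 mm deep (floor 12 mm above the bench), open-ended, one sample in each. A sample's top edge is 92 mm above the bench; facing samples stand 58 mm apart
- square_a: another glass sample of the same size with a frosted labelled end, but all four corners square; stands in another groove; leave it there. Same frame as the wanted one
- square_b: another glass sample of the same size with a frosted labelled end, all four corners square; stands in another groove; leave it there. Same frame as the wanted one
- mallet: wooden joiner's mallet lying on the bench, 290 mm long, 115 mm wide and 70 mm high at the head, origin on the bench under its handle; handle to -x; leave it alone
- glue: white glue bottle standing on the bench, 64 mm across, 170 mm high, origin at the centre of its base; leave it alone
- tape: tape measure standing on the bench, 70 x 36 x 62 mm, origin at the centre of its base; leave it alone
There are look-alikes about, which are no part of the job. What is shaped like the sample but orange is not meant.

How it is judged:
On the way:
1. the notched sample is drawn up clear of the rack, held by its frosted end (height (world z) of sample above 0.05 m and contact force between the fingers and sample above 1 N and contact force between sample and rack below 0.1 N and x of the grasp point in the frame of sample above 0.022 m), for 0.1 s.
At the end, for the whole second after the job is handed in: The fingers hold the notched sample still, touching nothing else, its lower edge and label over 14 cm above the bench, label face within 55 degrees of straight up; grasp point 22 to 60 mm from mid-length on the frosted end and over 60 mm above the lower edge; square samples still in the rack (height (world z) of each of sample, sample_label above 0.14 m and angle between sample's own y axis and vertical below 0.96 rad and contact force between the fingers and sample above 1 N and x of the grasp point in the frame of sample between 0.022 and 0.06 m and z of the grasp point in the frame of sample above 0.06 m and contact force between sample and rack below 0.1 N and contact force between sample and square_a below 0.1 N and contact force between sample and square_b below 0.1 N and contact force between sample and glue below 0.1 N and contact force between sample and tape below 0.1 N and contact force between sample and mallet below 0.1 N and linear speed of sample below 0.03 m/s and angular speed of sample below 0.3 rad/s and distance of each of square_a, square_b from where it was at the start of the episode below 0.02 m); the arm keeps its last pose, push and grip.
It fails at once if the glass is squeezed hard (over 60 N at a finger) (contact force between the fingers and sample above 120 N).
It fails at once if the glass is knocked or jammed against the rack (over 40 N) (contact force between sample and rack above 40 N).
It fails at once if the fingers touch the clear glass or reach down over the label (contact force between the fingers and sample above 0.5 N and (x of the grasp point in the frame of sample below 0.022 m or z of the grasp point in the frame of sample below 0.058 m)).
It fails at once if a square-cornered sample is shifted or knocked over (distance of any of square_a, square_b from where it was at the start of the episode above 0.02 m or angle between any of square_a, square_b's own z axis and vertical above 0.3 rad).
It fails at once if the mallet, glue bottle or tape measure is disturbed (distance of any of mallet, glue, tape from where it was at the start of the episode above 0.03 m).
It also fails if it takes over 38 s, if anything falls off the work surface, if the arm or the gripper's body presses on something with over 40 N, if the wrist force passes 120 N, or if a joint passes its speed limit or range.

### The arm

A 7-joint arm with a two-finger parallel gripper is mounted at the origin on the work surface. World frame = base frame: x ahead of the robot, y to its left, z up, the work surface at z = 0. Lengths are in m, angles in rad, forces in N, time in s.
With the tool pointing down it reaches from about 0.4 to 0.85 m from the base axis. Payload 10.4 kg.
Tool frame: the origin (TCP) lies at the very end of the fingers, on their centre line; the grasp point (between the pads) lies 19 mm behind it; x points along the fingers, z is the direction in which the jaws open and shut, and the axes are right-handed (so a half turn about x gives the same grasp; the last joint's range is limited). The gripper opens to 85 mm and grips with 20 to 120 N. Pads are 22 mm wide; open, the fingers measure 114 mm over their backs; the gripper's body (76 mm by 85 mm) begins 54 mm behind the grasp point. The pads swing forward as they close: fully open they stand 13 mm farther back than shut.
Start: joints at [1.149, 0.332, -0.065, 1.46, 0.022, 1.35, -0.088], TCP at [0.243, -0.576, 0.2] pointing down, gripper open.
Joint ranges: [-2.6, 2.6], [-0.5, 2.12], [-1.47, 1.34], [0.16, 2.42], [-1.27, 4.41], [0.06, 2.06], [-2.6, 2.6]. Speed limits (rad/s): [2.22, 2.22, 2.79, 2.79, 3.14, 3.14, 3.14].

### API

Orientations are given as a unit quaternion [x, y, z, w].
In Python, from workcell import readout, camera, manip gives the robot as it stands.
- The arm moves only by the shell command python3 -m inch 'ROWS' [FORCE]. ROWS is JSON, a list of rows, each a list of 3 entries, a list of its own where there are three numbers: the turn, a rotation vector about the tool's x, y, z in degrees, then the shift along the tool's x, y, z in mm, then the closure, from 0 (fully open) to 1 (shut). In form: [[[wx, wy, wz], [dx, dy, dz], hand], ...]. A call has 1 to 10 rows; each row is the pose to reach, as a shift and turn from the pose measured when the call began, along the tool's axes at that moment; what a row does not reach only later rows make up. A row lasts 1/8 s, in which the tool goes at most 62.5 mm and 10.7 degrees, less where a joint would pass 70% of its speed; a pose out of reach is approached as far as the arm can. A call with a gripper value outside its range is refused whole. The fingers move at their own pace and stop on an object; FORCE is the grip in N (left out, the last holds). Time passes only in rows, so rows that repeat a pose let the fingers close. It gives the time, the measured TCP pose, the force and the opening at its end, in the units of the state.
- readout.get_obs(): the state, without advancing time (a new reading comes with each control period).
- camera(name): name is "scene" or "top" or "wrist"; returns a dict with "pixels" (420x560x3 uint8, red, green, blue), "range_z" (420x560 float32, m along the optical axis (not along the pixel's ray), 0 where there is no reading), "intrinsics" (3x3 intrinsics, pixels), "dist" ([k1, k2, p1, p2, k3] as OpenCV has them; the pictures are not rectified), "extrinsics" (4x4, takes a point from world to camera coordinates); the wrist camera has in their place "T_tool_cam" (4x4, takes a point from camera to tool coordinates, whose origin is the TCP and whose axes are the tool frame's). Camera axes: x right, y down, z forward; pixel columns grow to the right and rows downward; lengths in m; the calibration is good to about 2 mm. A picture is of the moment at which its call begins: read the wrist's pose just before it.
- manip.hand_in(): hands the job in, once; it reports no verdict.
The state is a dict: "clock": time; "joint_pos": joint angles; "joint_velocities": joint speeds; "tau": joint torques, N m; "position": TCP position; "ee_rot": TCP orientation; "ft_force": force on the tool from outside, world axes, zero at the start; "torque": the same for the moment, N m; "grip_width": opening from 0.0 (shut) to 1.0 (fully open).
Only numpy, scipy, OpenCV 4.12 (cv2) and the standard library are available. Lean on these libraries where they do the work, as an engineer would, in place of code of your own. Each camera call takes 0.05 s, during which the arm holds its last target.

## Working session

There is one attempt and no reset: what is moved stays moved. The work goes in short steps, Python scripts to look and compute and a shell command to move; the robot and the scene stay as the last step left them, time stands still between calls to the robot, and variables do not carry over. Pictures are saved under pics/ and viewed, and the job is handed in when it is done.

```bash
mkdir -p pics; ls
python3 - <<'E'
from workcell import readout, camera, manip
import cv2
print(readout.get_obs())
for n in ["scene","top"]:
    c=camera(n); cv2.imwrite(f"pics/{n}0.png",c["pixels"][:,:,::-1]); print(n,c["intrinsics"].tolist(),c["dist"],c["extrinsics"].tolist())
E
```

```text
pics
{'clock': 0.0, 'joint_pos': array([ 1.14942538,  0.33289169, -0.06468018,  1.46091398,  0.02160742,
        1.34991304, -0.08850839]), 'joint_velocities': array([-0.00058215, -0.00014778, -0.00053322, -0.00046933, -0.0013651 ,
       -0.00098191, -0.00170476]), 'tau': array([-4.16927487e-04, -6.25436425e+01,  4.91284614e-02, -3.91596615e+01,
        1.63205015e-02,  9.94321425e-03, -1.88259759e-05]), 'position': array([ 0.24249825, -0.57558998,  0.1992166 ]), 'ee_rot': array([ 0.39131804,  0.58956282, -0.39080621,  0.58869039]), 'ft_force': array([ 0.02720788, -0.45057113, -0.18680884]), 'torque': array([-0.00770493,  0.05851953, -0.03745793]), 'grip_width': 0.9996411041683749}
scene [[506.16260560263777, 0.0, 285.96850767895967], [0.0, 506.16260560263777, 210.35210161587113], [0.0, 0.0, 1.0]] [0.01587128 0.         0.         0.         0.        ] [[-0.8602226784187935, 0.5098016012494776, 0.010921121621221995, 0.45278254056652695], [0.3541739270772186, 0.6127556723072729, -0.7064639519706317, -0.1559320293007641], [-0.3668484331610235, -0.6038483364378264, -0.7076647607932525, 1.5897081349625144], [0.0, 0.0, 0.0, 1.0]]
top [[408.47926867966316, 0.0, 274.4366385572764], [0.0, 408.47926867966316, 210.64341270758473], [0.0, 0.0, 1.0]] [-0.04365685  0.          0.          0.          0.        ] [[0.02169804240859542, -0.9997093299036618, -0.010509550856524684, 0.010203415993467765], [-0.9799847274168192, -0.019186902844912108, -0.19814589773447847, 0.5809323754666533], [0.19788665691606716, 0.014598577423536433, -0.9801161933933096, 0.932028200381517], [0.0, 0.0, 0.0, 1.0]]
```

View pics/scene0.png

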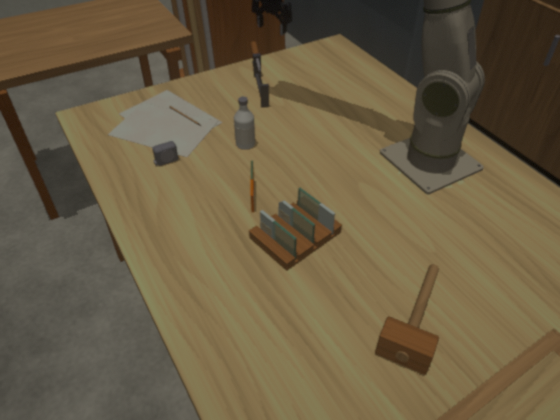

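View pics/top0.png

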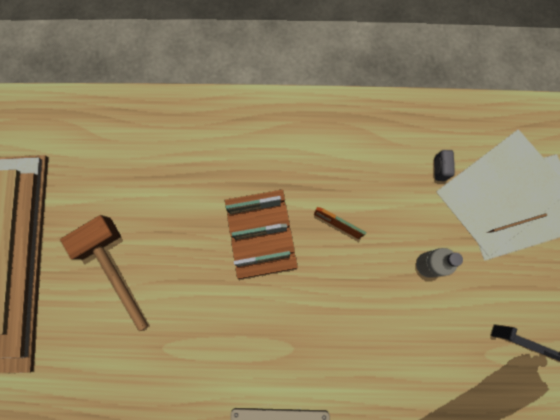

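Scene view: rack with three samples at about (297,225), orange look-alike at (252,190), glue at (245,127), tape at (165,153), mallet at (410,340). Top view: rack at (260,233), orange one at (340,223). Next I enlarge the rack in both views.

Run:
```python
import cv2, numpy as np
a=cv2.imread("pics/scene0.png")[175:275,235:355]; b=cv2.imread("pics/top0.png")[180:290,210:310]
for n,i,f in(("sc",a,6.5),("tc",b,5.4)):
    j=cv2.resize(i,None,fx=f,fy=f,interpolation=cv2.INTER_CUBIC); j=np.clip((j/255.)**.6*255,0,255).astype(np.uint8)[:600,:800]; cv2.imwrite(f"pics/{n}.png",j)
```

```text
(no output)
```

View pics/sc.png

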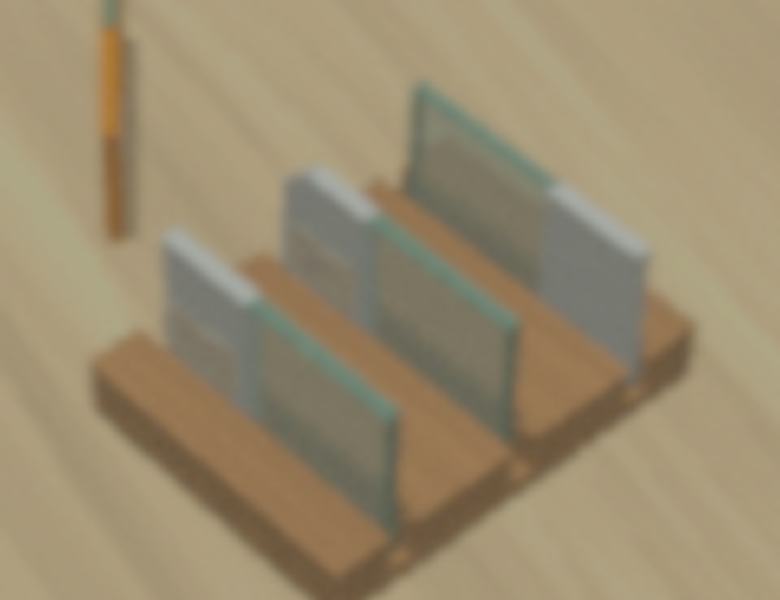

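View pics/tc.png

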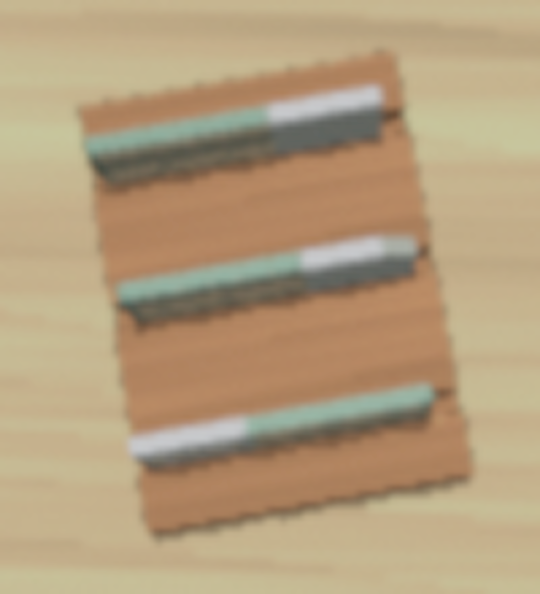

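Three candidates (top view): square one at (253,204), middle one at (260,231), third at (263,258). In the enlarged crops only the middle one has a clipped top corner: grey sloped face at top (284,225), and in the scene view the cut at (281,202) at the frosted end. Its label faces the scene camera with the clip at top left. The middle one fits, and the other two have square corners. Next I measure it.

```bash
cat > h.py <<'E'
import numpy as np, cv2
def ray(c,uv):
    p=cv2.undistortPoints(np.array(uv,float).reshape(-1,1,2),c["intrinsics"],c["dist"])[:,0]
    d=np.c_[p,np.ones(len(p))]; E=c["extrinsics"]; R=E[:3,:3]
    return -R.T@E[:3,3], d@R
def plane(c,uv,z):
    o,d=ray(c,uv); return o+d*((z-o[2])/d[:,2])[:,None]
E
python3 - <<'E'
from h import *; from workcell import camera, readout
t=camera("top"); s=camera("scene"); img=t["pixels"].astype(int)
np.set_printoptions(precision=4,suppress=True)
hsv=cv2.cvtColor(t["pixels"],cv2.COLOR_RGB2HSV)
sub=hsv[215:245,225:295]
# frosted/green bright top strip
m=((hsv[...,2]>95)&((hsv[...,1]<50)|((hsv[...,0]>60)&(hsv[...,0]<105)))).astype(np.uint8)
n,l,st,ce=cv2.connectedComponentsWithStats(m[180:290,210:310])
for i in range(1,n):
    if st[i,4]>15:
        ys,xs=np.where(l==i); pts=np.c_[xs+210,ys+180].astype(np.float32)
        P=plane(t,pts,0.092); r=cv2.minAreaRect((P[:,:2]*1000).astype(np.float32))
        print(st[i],r)
# manual corners from crop: middle one
cr=np.array([[118,285],[118,305],[300,253],[300,273],[383,238],[383,258],[415,237],[415,255]])/5.4+[210,180]
print("top manual",plane(t,cr,.092)[:,:2])
sc=np.array([[320,170],[290,178],[378,218],[515,325]])/6.5+[235,175]
print("scene manual",plane(s,sc,.092)[:,:2])
o,d=ray(t,cr); print(o)
E
```

```text
[ 16  16  55  12 179] ((593.17724609375, 72.60994720458984), (8.85749626159668, 128.62368774414062), 11.670976638793945)
[ 22  44  55  12 183] ((529.1583862304688, 56.78397750854492), (8.830459594726562, 127.28278350830078), 11.58662223815918)
[ 24  71  56  14 205] ((463.6305236816406, 48.79150390625), (8.790929794311523, 128.27333068847656), 11.526054382324219)
top manual [[ 0.5195  0.1193]
 [ 0.5109  0.1189]
 [ 0.535   0.0415]
 [ 0.5263  0.0413]
 [ 0.5422  0.0059]
 [ 0.5335  0.0058]
 [ 0.5429 -0.0078]
 [ 0.5351 -0.008 ]]
scene manual [[0.5387 0.01  ]
 [0.5515 0.008 ]
 [0.5327 0.045 ]
 [0.5174 0.1211]]
[0.3846 0.0077 1.0287]
```

Middle sample: top-edge centre is at about (0.529, 0.057), and its +x direction is (0.20, -0.98). The frosted boundary comes out 15.4 mm from mid-length against 15 expected, and the length is 127 mm against 130. The two views agree within about 4 mm. Next I work out the approach.

```bash
cat >> h.py <<'E'
from scipy.spatial.transform import Rotation as Ro
def move(o,p,R):
    Rc=Ro.from_quat(o["ee_rot"]); 
    w=(Rc.inv()*Ro.from_matrix(R)).as_rotvec(degrees=True); d=Rc.inv().apply(np.array(p)-o["position"])*1000
    return np.round(w,1),np.round(d,1)
def Rdown(ang,tilt=0): # jaw axis z at heading ang(deg) from world x; tool x down
    a=np.radians(ang); z=np.array([np.cos(a),np.sin(a),0]); x=np.array([0,0,-1.]); R=np.c_[x,np.cross(z,x),z]
    return R
E
python3 - <<'E'
from h import *; from workcell import camera, readout
np.set_printoptions(precision=4,suppress=True)
o=readout.get_obs(); print(Ro.from_quat(o["ee_rot"]).as_matrix())
for a in(11.6,191.6): print(a,move(o,[0.536,0.0225,0.21],Rdown(a)))
t=camera("top"); print("glue cap",plane(t,[[455,260]],.17),"glue base",plane(t,[[438,262]],.0),"mallet head",plane(t,[[90,237]],.07),"tape",plane(t,[[447,165]],.06), "orange",plane(t,[[340,223]],.0))
E
```

```text
[[-0.0004  0.9215  0.3883]
 [ 0.0008  0.3883 -0.9215]
 [-1.     -0.     -0.0008]]
11.6 (array([-78.7,  -0. ,  -0. ]), array([ -10.1,  502.7, -437.4]))
191.6 (array([101.3,  -0. ,   0. ]), array([ -10.1,  502.7, -437.4]))
glue cap [[ 0.4596 -0.3615  0.17  ]] glue base [[ 0.4687 -0.391   0.    ]] mallet head [[0.5051 0.4627 0.07  ]] tape [[ 0.7043 -0.4042  0.06  ]] orange [[ 0.5635 -0.145   0.    ]]
```

```bash
python3 -m inch '[[[0,0,0],[-55,0,0],0.5],[[0,0,0],[-110,0,0],0.5],[[-7,0,0],[-110,45,-39],0.5],[[-14,0,0],[-110,90,-78],0.5],[[-21,0,0],[-110,135,-117],0.5],[[-28,0,0],[-110,180,-156],0.5],[[-35,0,0],[-110,225,-195],0.5],[[-42,0,0],[-110,270,-234],0.5],[[-49,0,0],[-110,315,-273],0.5],[[-56,0,0],[-110,360,-312],0.5]]'
python3 - <<'E'
from h import *; from workcell import readout
o=readout.get_obs(); print(o["grip_width"],o["joint_pos"]); print(move(o,[0.536,0.0225,0.24],Rdown(11.6)))
E
```

```text
clock: 1.5
position: [0.4537, -0.1468, 0.31]
ee_rot: [0.067, 0.704, -0.067, 0.704]
ft_force: [1.2, -0.8, -0.2]
grip_width: 0.498
0.4975632772415124 [ 0.72691396 -0.01019205 -0.49996263  1.62553701 -0.0049339   1.52479647
  0.03635524]
(array([-22.5,   0. ,   0. ]), array([ 70.1, 181.8,  48.7]))
```

```bash
python3 -m inch '[[[-6,0,0],[0,45,12],0.5],[[-12,0,0],[0,90,24],0.5],[[-18,0,0],[15,135,36],0.5],[[-22.5,0,0],[45,182,49],0.5],[[-22.5,0,0],[70,182,49],0.5],[[-22.5,0,0],[70,182,49],0.5],[[-22.5,0,0],[70,182,49],0.5]]'
python3 - <<'E'
from h import *; from workcell import readout,camera
o=readout.get_obs(); c=camera("wrist"); cv2.imwrite("pics/w1.png",c["pixels"][:,:,::-1]); print(o["position"],o["grip_width"],o["joint_pos"]); print(move(o,[0.536,0.0225,0.24],Rdown(11.6)))
print(c["T_tool_cam"],c["intrinsics"],c["dist"])
E
```

```text
clock: 2.38
position: [0.5367, 0.022, 0.2412]
ee_rot: [-0.071, 0.703, 0.071, 0.704]
ft_force: [-0.2, -0.3, -0.0]
grip_width: 0.5
[0.5366887  0.02198725 0.24115132] 0.4997482579057558 [ 0.49158347  0.17698943 -0.69258738  1.60234607  0.11481059  1.40236453
 -0.01190231]
(array([-0.1,  0.1,  0. ]), array([ 1.2,  0.6, -0.6]))
[[ 1.20885279e-03 -3.18295282e-01  9.47990850e-01 -1.74710541e-01]
 [ 2.98417150e-05 -9.47991531e-01 -3.18295548e-01  8.18559579e-02]
 [ 9.99999269e-01  4.13062134e-04 -1.13648373e-03 -1.14430679e-03]
 [ 0.00000000e+00  0.00000000e+00  0.00000000e+00  1.00000000e+00]] [[324.11849551   0.         273.28501042]
 [  0.         324.11849551 211.96896427]
 [  0.           0.           1.        ]] [-0.01273465  0.          0.          0.          0.        ]
```

View pics/w1.png

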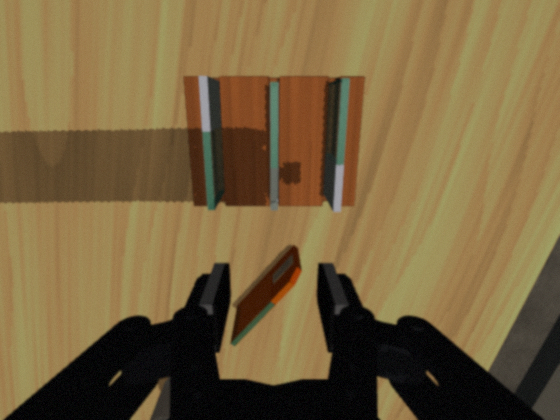

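Wrist view: the rack is at rows 75 to 208, and the middle sample is upright at column 274 with its frosted end at the bottom (274,208). The fingers are at (205,300) and (340,300), centred on it. I refine with rays onto z = 0.092.

```bash
cat >> h.py <<'E'
def wcam(c,o):
    T=np.eye(4); T[:3,:3]=Ro.from_quat(o["ee_rot"]).as_matrix(); T[:3,3]=o["position"]
    c=dict(c); c["extrinsics"]=np.linalg.inv(T@c["T_tool_cam"]); return c
E
python3 - <<'E'
from h import *; from workcell import readout,camera
np.set_printoptions(precision=4,suppress=True)
o=readout.get_obs(); c=wcam(camera("wrist"),o)
j=c["pixels"][60:225,175:375]; j=(np.clip((j/255.)**.6*255,0,255)).astype(np.uint8)
cv2.imwrite("pics/w1c.png",cv2.resize(j[:,60:140,::-1],None,fx=3.6,fy=3.6,interpolation=cv2.INTER_CUBIC))
hsv=cv2.cvtColor(c["pixels"],cv2.COLOR_RGB2HSV)
m=((hsv[...,2]>70)&((hsv[...,1]<60)|((hsv[...,0]>60)&(hsv[...,0]<110)))).astype(np.uint8)
n,l,st,ce=cv2.connectedComponentsWithStats(m[60:225,175:375])
for i in range(1,n):
    if st[i,4]>60:
        ys,xs=np.where(l==i); P=plane(c,np.c_[xs+175,ys+60],.092); print(st[i],cv2.minAreaRect((P[:,:2]*1000).astype(np.float32)))
for r in range(80,210,8):
    xs=np.where(m[r,262:288])[0]+262
    if len(xs): print(r,xs.min(),xs.max(),plane(c,[[xs.mean(),r]],.092)[0,:2],hsv[r,274])
E
```

```text
[  23   16   16  133 1112] ((462.91888427734375, 49.40581512451172), (9.497092247009277, 128.56593322753906), 10.984193801879883)
[ 157   18   17  134 1121] ((592.364013671875, 73.12403869628906), (9.128602027893066, 130.16207885742188), 11.55863094329834)
[  94   22   10  128 1057] ((527.9745483398438, 59.37279510498047), (8.906185150146484, 124.43791198730469), 12.402456283569336)
88 269 277 [0.5164 0.1151] [ 74  74 134]
96 269 277 [0.5178 0.1082] [ 73  77 132]
104 269 277 [0.5192 0.1012] [ 74  69 133]
112 269 277 [0.5207 0.094 ] [ 75  73 129]
120 269 277 [0.5221 0.0868] [ 75  72 131]
128 269 277 [0.5236 0.0794] [ 74  80 131]
136 270 277 [0.5256 0.0721] [ 72  76 131]
144 270 277 [0.5271 0.0645] [ 74  78 127]
152 270 277 [0.5287 0.0568] [ 73  87 123]
160 269 277 [0.5298 0.0489] [ 74  79 123]
168 270 277 [0.5319 0.0411] [ 66  34 112]
176 270 277 [0.5336 0.0331] [ 42  32 103]
184 270 277 [0.5352 0.0249] [ 47  22 105]
192 270 277 [0.5369 0.0166] [ 43  30 103]
200 271 277 [0.5391 0.0082] [44 29 98]
208 271 276 [ 0.5404 -0.0004] [ 35  29 116]
```

View pics/w1c.png

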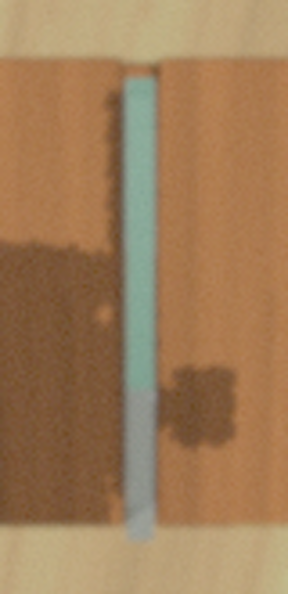

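Run:
```python
from h import *; from workcell import readout
o=readout.get_obs(); print(o["position"],move(o,[0.5358,0.0217,0.0625],Rdown(11.7)))
```

```text
[0.53688828 0.02204986 0.24139922] (array([-0.2,  0.1,  0. ]), array([178.9,   0. ,  -1.5]))
```

```bash
python3 -m inch '[[[0,0,0],[40,0,-1],0.5],[[0,0,0],[80,0,-1.5],0.5],[[0,0,0],[115,0,-1.5],0.5],[[0,0,0],[145,0,-1.5],0.5],[[0,0,0],[165,0,-1.5],0.5],[[0,0,0],[178,0,-1.5],0.5],[[0,0,0],[179,0,-1.5],0.5],[[0,0,0],[179,0,-1.5],0.5]]' 25
python3 - <<'E'
from h import *; from workcell import readout,camera
o=readout.get_obs(); print(move(o,[0.5358,0.0217,0.0625],Rdown(11.7)))
for n in["wrist","scene"]:
    p=camera(n)["pixels"][:,:,::-1]
    if n=="scene": p=cv2.resize(p[130:290,200:400],None,fx=3.5,fy=3.5)
    p=(np.clip((p/255.)**.6*255,0,255)).astype(np.uint8); cv2.imwrite(f"pics/{n}2.png",p)
E
```

```text
clock: 3.48
position: [0.5365, 0.0216, 0.0633]
ee_rot: [-0.071, 0.702, 0.07, 0.705]
ft_force: [0.6, 0.1, 0.6]
grip_width: 0.5
(array([-0.2,  0.2,  0.1]), array([ 0.8,  0.2, -0.6]))
```

View pics/wrist2.png

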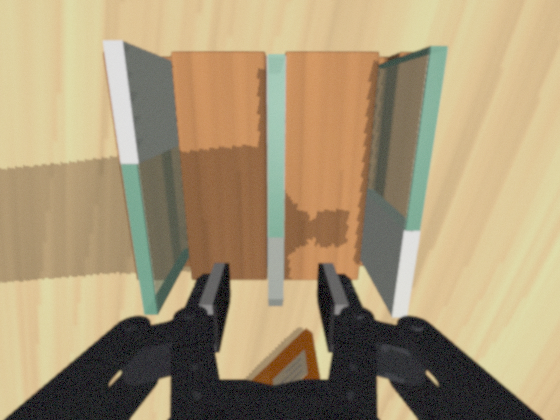

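View pics/scene2.png

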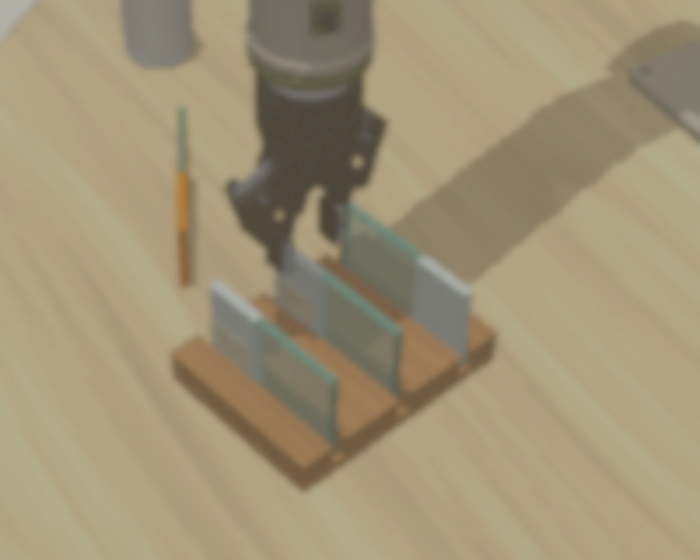

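Wrist view: the sample is at column 275, midway between the fingers at (217,290) and (333,290). The frosted boundary is at row 235 and the frosted end at row 305. The scene view shows the fingers straddling the frosted end. I check the grasp x along the sample once more before closing.

Run:
```python
from h import *; from workcell import readout,camera
np.set_printoptions(precision=4,suppress=True)
o=readout.get_obs(); c=wcam(camera("wrist"),o)
P=plane(c,[[275,235],[275,58],[275,289]],.092); print(P)
u=np.array([np.sin(np.radians(11.7)),-np.cos(np.radians(11.7))])
print("grasp x:",15+1000*(o["position"][:2]-P[0,:2])@u, "boundary->far",1000*(P[1,:2]-P[0,:2])@u, "clip",1000*(P[2,:2]-P[0,:2])@u)
print("lateral",1000*(o["position"][:2]-P[0,:2])@[u[1],-u[0]])
```

```text
[[0.5317 0.0422 0.092 ]
 [0.5159 0.1191 0.092 ]
 [0.5377 0.0126 0.092 ]]
grasp x: 36.04127278568129 boundary->far -78.54469713291446 clip 30.189724354213787
lateral -0.5016517139186717
```

Grasp x is 36 mm on the sample (wanted 33, window 22 to 60), and the lateral error is 0.5 mm. Closing gently.

```bash
python3 -m inch '[[[0,0,0],[0,0,-0.5],0.7],[[0,0,0],[0,0,-0.5],0.82],[[0,0,0],[0,0,-0.5],0.86],[[0,0,0],[0,0,-0.5],0.9],[[0,0,0],[0,0,-0.5],0.95],[[0,0,0],[0,0,-0.5],1],[[0,0,0],[0,0,-0.5],1],[[0,0,0],[0,0,-0.5],1]]' 25
python3 -m inch '[[[0,0,0],[-3,0,0],1],[[0,0,0],[-7,0,0],1],[[0,0,0],[-12,0,0],1],[[0,0,0],[-17,0,0],1]]' 28
python3 - <<'E'
from h import *; from workcell import readout,camera
for n in["wrist","scene"]:
    p=camera(n)["pixels"][:,:,::-1]
    if n=="scene": p=cv2.resize(p[130:290,200:400],None,fx=3.5,fy=3.5)
    p=(np.clip((p/255.)**.6*255,0,255)).astype(np.uint8); cv2.imwrite(f"pics/{n}3.png",p)
E
```

```text
clock: 4.62
position: [0.5359, 0.0216, 0.0632]
ee_rot: [-0.071, 0.702, 0.07, 0.705]
ft_force: [-0.4, 0.4, -0.1]
grip_width: 0.001
clock: 5.12
position: [0.5359, 0.0216, 0.0807]
ee_rot: [-0.071, 0.702, 0.07, 0.705]
ft_force: [-0.8, 0.6, 0.5]
grip_width: -0.004
```

View pics/wrist3.png

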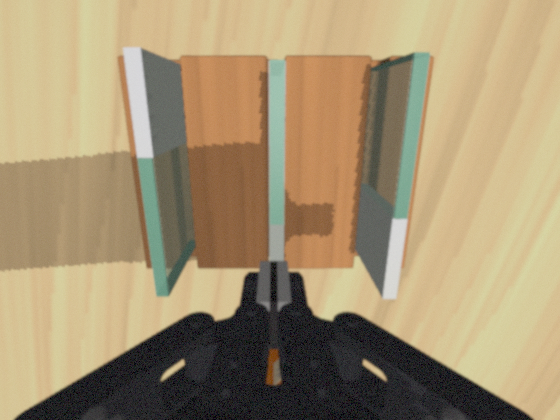

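View pics/scene3.png

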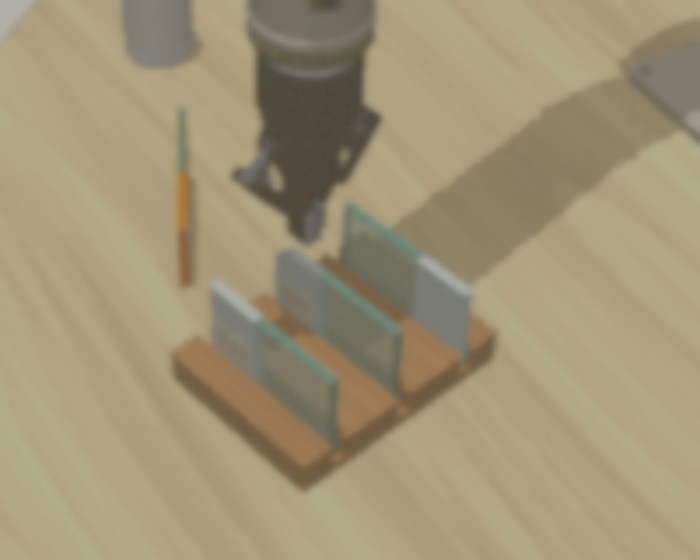

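The fingers shut fully (opening about 0), so nothing was gripped. The sample still stands at scene crop (335,320) and the fingertips at (310,240) look too high or too far along. I check where the tip really is against the cameras before moving.

Run:
```python
from h import *; from workcell import readout,camera
np.set_printoptions(precision=4,suppress=True)
o=readout.get_obs(); s=camera("scene"); t=camera("top"); w=wcam(camera("wrist"),o)
R=Ro.from_quat(o["ee_rot"]).as_matrix()
print(o["position"])
tip=o["position"]; g=tip-0.019*R[:,0]
for n,c in(("scene",s),("top",t),("wrist",w)):
    E=c["extrinsics"]; 
    for q in(tip,g): print(n,cv2.projectPoints(q.reshape(1,3),cv2.Rodrigues(E[:3,:3])[0],E[:3,3],c["intrinsics"],c["dist"])[0].ravel(), (E[:3,:3]@q+E[:3,3])[2])
# depths
def pt(c,u,v):
    z=float(c["range_z"][v,u]); _,d=ray(c,[[u,v]]); oo,_=ray(c,[[u,v]]); return z,oo+d[0]*z
print("wrist bench",pt(w,60,350),"rack",pt(w,230,200),"glass top",pt(w,276,150),"tip",pt(w,266,272),pt(w,282,272),pt(w,266,290),"white nb",pt(w,397,260))
print("scene: bench",pt(s,300,280),"rack",pt(s,265,240),"tip",pt(s,200+308//7*2,130+235*2//7))
print("top glass",pt(t,253,205), pt(t,150,325))
p=t["pixels"][150:290,200:360,::-1]; p=(np.clip((p/255.)**.6*255,0,255)).astype(np.uint8); cv2.imwrite("pics/t4.png",cv2.resize(p,None,fx=4,fy=4,interpolation=cv2.INTER_CUBIC))
```

```text
[0.5362 0.0216 0.0809]
scene [287.2701 206.5414] 1.322664759738457
scene [287.3944 201.3039] 1.309243990870052
top [274.1765 227.2431] 0.9591225275710654
top [274.079  225.9736] 0.9404837187613858
wrist [275.5697 249.1436] 0.19167873270374824
wrist [275.7634 264.2755] 0.17366690752910796
wrist bench (0.3134597837924957, array([ 0.3604, -0.1627,  0.0009])) rack (0.2313443273305893, array([0.5015, 0.0311, 0.0335])) glass top (0.1605650931596756, array([0.5243, 0.0803, 0.0936])) tip (0.14304670691490173, array([0.5294, 0.0317, 0.1285])) (0.14373135566711426, array([0.5364, 0.0328, 0.1279])) (0.13003763556480408, array([0.5297, 0.0314, 0.1423])) white nb (0.17977946996688843, array([0.6024, 0.0344, 0.0939]))
scene: bench (1.2553167343139648, array([ 0.5986,  0.1902, -0.0001])) rack (1.3024042844772339, array([0.6235, 0.0574, 0.0337])) tip (1.2824995517730713, array([0.541 , 0.0321, 0.1263]))
top glass (0.5203342437744141, array([0.4941, 0.0428, 0.5204])) (0.9959697723388672, array([0.2998, 0.3225, 0.0001]))
```

View pics/t4.png

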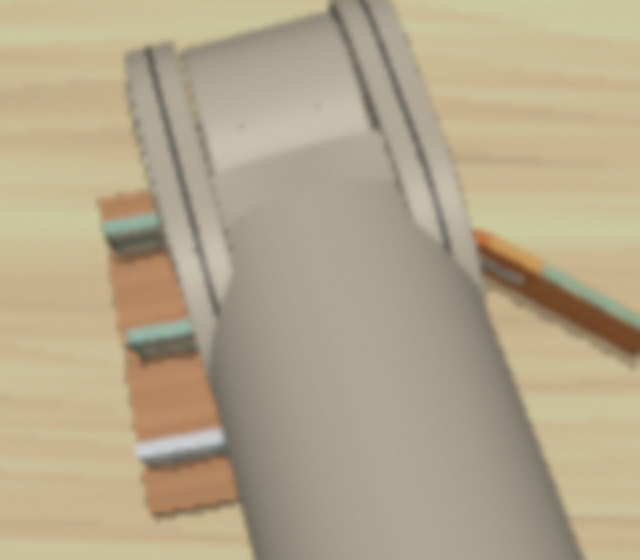

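Top view: the arm covers the frosted ends, and the samples are undisturbed. The depth readings disagree with the stated tool point. The wrist and scene cameras both put the finger ends at z ≈ 0.126 while the TCP reads 0.081. Bench, rack and glass top all come out right, so I measure where the fingers really end in the tool frame.

Run:
```python
from h import *; from workcell import readout,camera
np.set_printoptions(precision=1,suppress=True)
o=readout.get_obs(); R=Ro.from_quat(o["ee_rot"]).as_matrix()
for n in("wrist","scene"):
    c=camera(n); 
    if n=="wrist": c=wcam(c,o)
    vv,uu=np.mgrid[0:420,0:560]; uv=np.c_[uu.ravel(),vv.ravel()]; oo,d=ray(c,uv); z=c["range_z"].ravel()
    P=oo+d*z[:,None]; Q=(P-o["position"])@R*1000
    k=(z>0)&(np.abs(Q[:,1])<25)&(np.abs(Q[:,2])<25)&(Q[:,0]>-120)&(P[:,2]>.097)
    print(n,k.sum())
    q=Q[k]; i=np.argsort(-q[:,0])[:400:40]; print(np.c_[uv[k][i],q[i]])
    for a in range(-120,0,6):
        s=q[(q[:,0]>=a)&(q[:,0]<a+6)]
        if len(s): print(a,len(s),s[:,1:].min(0),s[:,1:].max(0))
```

```text
wrist 18184
[[278.  261.  -35.2  10.3   0.9]
 [268.  262.  -37.6  11.   -3.8]
 [269.  263.  -38.8  11.1  -3.3]
 [278.  265.  -39.6  10.5   0.9]
 [271.  264.  -40.2  11.3  -2.4]
 [289.  273.  -41.    7.    6. ]
 [254.  275.  -41.8   6.5 -10.2]
 [246.  274.  -42.5   7.4 -13.9]
 [252.  276.  -43.2   6.7 -11.1]
 [248.  276.  -43.8   7.  -12.8]]
-120 3341 [  8.2 -25. ] [18.3 25. ]
-114 2943 [  7.7 -24.8] [18.3 23.5]
-108 1883 [  6.4 -18.1] [18.2 15.8]
-102 1207 [  0.9 -17.5] [18.3 15.2]
-96 536 [-11.1 -25. ] [15.8 25. ]
-90 2726 [-12. -25.] [14. 25.]
-84 1903 [-12.9 -25. ] [14.5 24.9]
-78 887 [-13.2 -24.8] [14.3 25. ]
-72 714 [-11.3 -16.4] [12.3 14.7]
-66 467 [  6.  -14.8] [11.8 12.5]
-60 491 [  6.  -14.8] [12.  12.4]
-54 451 [  5.7 -14.8] [12.  12.5]
-48 383 [  5.6 -14.7] [11.8 12.4]
-42 247 [  5.9 -13.6] [11.6 11.6]
-36 5 [10.3 -2.4] [10.6  0.9]
scene 310
[[ 286.   200.   -32.5    3.7    8.9]
 [ 286.   196.   -49.3    5.7   11.1]
 [ 286.   192.   -62.8    5.3   11. ]
 [ 297.   182.   -77.8    8.   -23.7]
 [ 291.   185.   -85.    12.1    0.8]
 [ 298.   178.   -94.2   11.8  -22.8]
 [ 296.   178.  -102.5   15.3  -12.5]
 [ 295.   175.  -112.7   13.8  -10.1]]
-120 24 [  6.8 -15.5] [18.3 24.2]
-114 25 [  7.3 -16.6] [17.4 24.6]
-108 25 [  7.4 -15.4] [17.8 18.3]
-102 30 [-16.5 -11.9] [16.9 19.1]
-96 12 [-13.8 -23.2] [11.8 19.2]
-90 44 [-11.3 -24.5] [12.6 24.9]
-84 29 [ -9.4 -22.3] [13.1 24.5]
-78 22 [  2.9 -23.7] [12.4 17.1]
-72 9 [ 2.5 -5.4] [11.1 15.3]
-66 16 [-0.3 -9.5] [ 9.8 16.1]
-60 18 [ -3.6 -11.2] [10.4 18.1]
-54 20 [-10.8  -9.9] [11.3 16.4]
-48 17 [ -9.9 -11.5] [ 9.9 17.4]
-42 14 [ -7.6 -11.8] [10.2 13.1]
-36 5 [ 3.7 -1.8] [8.2 8.9]
```

Both views agree that the shut fingers really end about 38 mm short of the reported TCP: wrist -38, scene -35 to -40. That explains closing above the glass, since the tips were at z ≈ 0.10 over a 0.092 top edge. The real grasp point is therefore about 57 mm behind the reported TCP. I trust what the cameras see: wanted grasp height 0.082 gives a TCP reading of z ≈ 0.025. I reopen and go down in two steps with a check between.

```bash
python3 -m inch '[[[0,0,0],[0,0,0],0.5],[[0,0,0],[0,0,0.5],0.5],[[0,0,0],[0,0,0.5],0.5],[[0,0,0],[12,0,0.5],0.5],[[0,0,0],[24,0,0.5],0.5],[[0,0,0],[30,0,0.5],0.5],[[0,0,0],[30,0,0.5],0.5]]' 25
python3 - <<'E'
from h import *; from workcell import readout,camera
np.set_printoptions(precision=4,suppress=True)
o=readout.get_obs(); w=wcam(camera("wrist"),o); s=camera("scene"); R=Ro.from_quat(o["ee_rot"]).as_matrix()
vv,uu=np.mgrid[0:420,0:560]; uv=np.c_[uu.ravel(),vv.ravel()]; oo,d=ray(w,uv); z=w["range_z"].ravel(); P=oo+d*z[:,None]; Q=(P-o["position"])@R*1000
V=cv2.cvtColor(w["pixels"],cv2.COLOR_RGB2HSV)[...,2].ravel()
k=(z>0)&(np.abs(Q[:,1])<14)&(np.abs(Q[:,2])<50)&(Q[:,0]>-70)&(z<.16)&(V<90)
q=Q[k]
for sgn in(1,-1):
    f=q[(q[:,2]*sgn>12)]; print(len(f), np.percentile(f,[1,50,99],axis=0))
P=plane(w,[[275,230]],.092)
for n,p in(("wrist",w["pixels"]),("scene",cv2.resize(s["pixels"][130:290,200:400],None,fx=3.5,fy=3.5))):
    cv2.imwrite(f"pics/{n}5.png",(np.clip((p[:,:,::-1]/255.)**.6*255,0,255)).astype(np.uint8))
E
```

```text
clock: 6.35
position: [0.5358, 0.0217, 0.0493]
ee_rot: [-0.071, 0.703, 0.071, 0.704]
ft_force: [0.1, -0.5, -0.2]
grip_width: 0.496
1538 [[-69.6127  -9.5949  20.0045]
 [-56.2077   7.1992  22.1144]
 [-36.206   11.4766  33.0849]]
1590 [[-69.7767  -8.7765 -35.8409]
 [-55.6428   7.2401 -24.8879]
 [-35.5242  11.5469 -22.4084]]
```

View pics/wrist5.png

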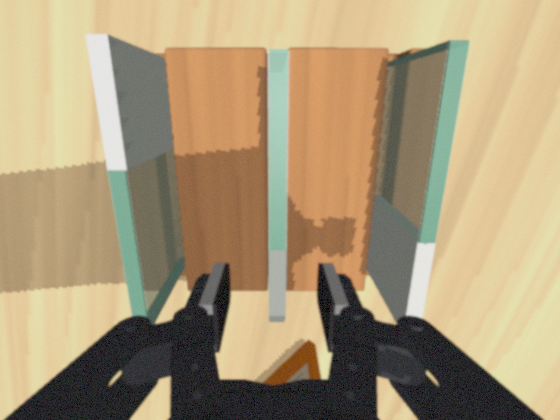

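View pics/scene5.png

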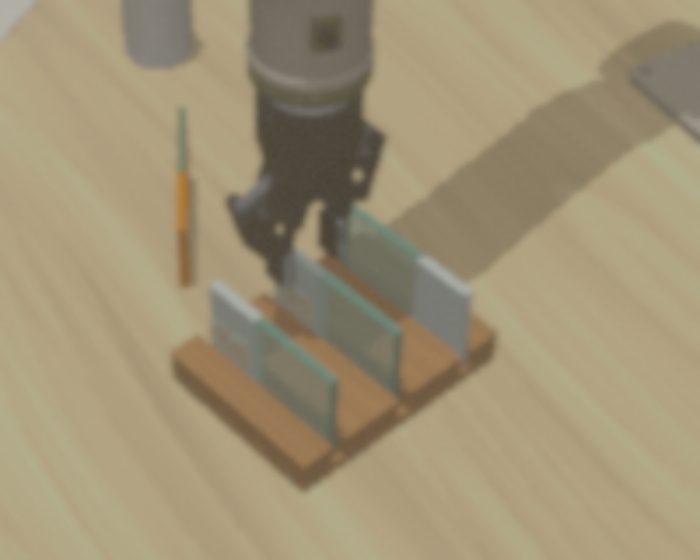

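Wrist view: glass at column 278 and the finger middle at 274, so a 1.5 mm shift is needed. The finger ends (228,263) and (320,263) measure at -36 mm from the TCP, and neighbours are clear. No contact so far. I go down 22 mm, shift +1.5 mm in z, and close gently.

```bash
python3 -m inch '[[[0,0,0],[0,0,1.5],0.5],[[0,0,0],[8,0,1.5],0.5],[[0,0,0],[16,0,1.5],0.5],[[0,0,0],[22,0,1.5],0.5],[[0,0,0],[22,0,1.5],0.5],[[0,0,0],[22,0,1.5],0.5]]' 25
python3 - <<'E'
from h import *; from workcell import readout,camera
np.set_printoptions(precision=4,suppress=True)
w=camera("wrist"); s=camera("scene")
for n,p in(("wrist",w["pixels"]),("scene",cv2.resize(s["pixels"][155:245,250:340],None,fx=6.5,fy=6.5,interpolation=cv2.INTER_CUBIC))):
    cv2.imwrite(f"pics/{n}6.png",(np.clip((p[:,:,::-1]/255.)**.5*255,0,255)).astype(np.uint8))
E
```

```text
clock: 7.2
position: [0.538, 0.0221, 0.0282]
ee_rot: [-0.071, 0.702, 0.071, 0.705]
ft_force: [-0.1, 1.0, 0.4]
grip_width: 0.493
```

View pics/wrist6.png

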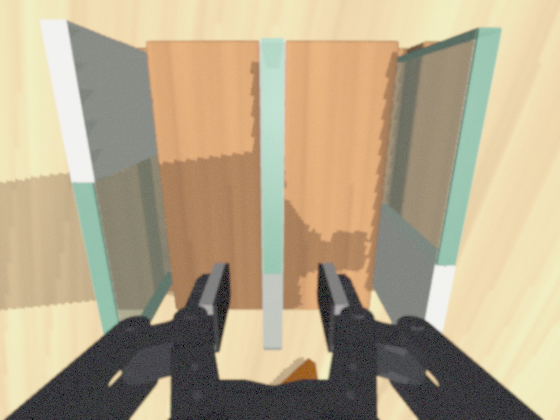

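View pics/scene6.png

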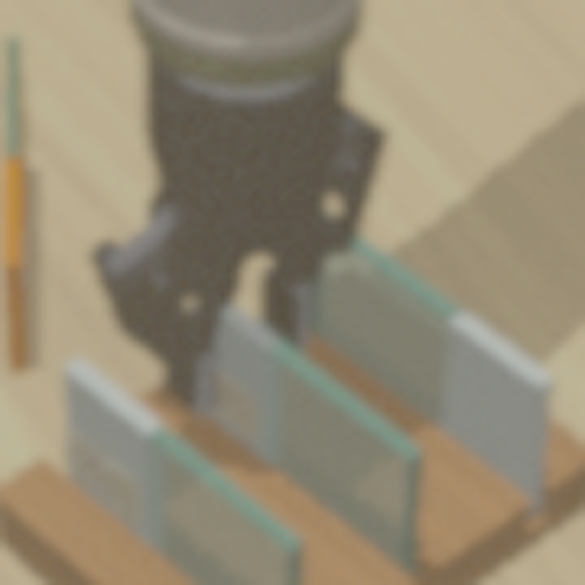

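Wrist view: glass at column 272.5 and finger middle at 274, so 0.6 mm back. The scene view shows the tips straddling the bare strip with the label at (237,400) below and inboard. Grasp x is still about 36. Closing gently.

```bash
python3 -m inch '[[[0,0,0],[0,0,-0.6],0.7],[[0,0,0],[0,0,-0.6],0.8],[[0,0,0],[0,0,-0.6],0.85],[[0,0,0],[0,0,-0.6],0.88],[[0,0,0],[0,0,-0.6],0.92],[[0,0,0],[0,0,-0.6],1],[[0,0,0],[0,0,-0.6],1],[[0,0,0],[0,0,-0.6],1]]' 25
python3 - <<'E'
from h import *; from workcell import readout,camera
np.set_printoptions(precision=4,suppress=True)
w=camera("wrist"); s=camera("scene")
for n,p in(("wrist",w["pixels"]),("scene",cv2.resize(s["pixels"][155:245,250:340],None,fx=6.5,fy=6.5,interpolation=cv2.INTER_CUBIC))):
    cv2.imwrite(f"pics/{n}7.png",(np.clip((p[:,:,::-1]/255.)**.5*255,0,255)).astype(np.uint8))
E
```

```text
clock: 8.3
position: [0.5376, 0.0219, 0.0284]
ee_rot: [-0.071, 0.702, 0.07, 0.705]
ft_force: [-0.2, -0.4, 2.1]
grip_width: 0.09
```

View pics/wrist7.png

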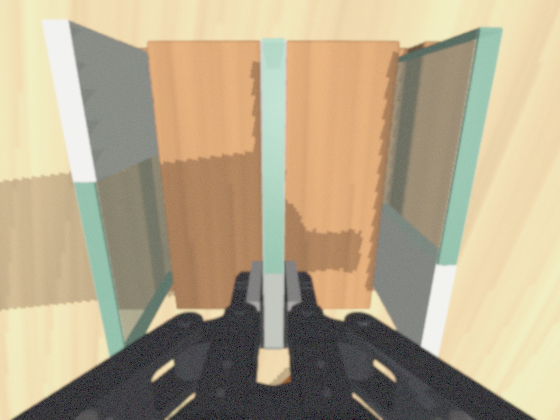

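View pics/scene7.png

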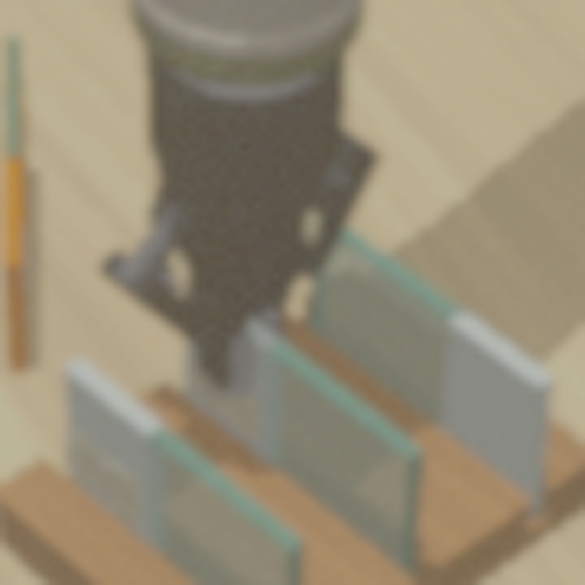

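Gripped: opening 0.09 × 85 = 7.7 mm, which matches the 8 mm glass. In the scene view the tip ends at (220,388), just at the label's top edge, with frosted glass showing up to the boundary at column 277. Drawing straight up.

```bash
python3 -m inch '[[[0,0,0],[-3,0,0],1],[[0,0,0],[-8,0,0],1],[[0,0,0],[-14,0,0],1],[[0,0,0],[-21,0,0],1],[[0,0,0],[-28,0,0],1],[[0,0,0],[-36,0,0],1],[[0,0,0],[-48,0,0],1],[[0,0,0],[-60,0,0],1],[[0,0,0],[-75,0,0],1],[[0,0,0],[-90,0,0],1]]' 28
python3 - <<'E'
from h import *; from workcell import readout,camera
s=camera("scene"); p=cv2.resize(s["pixels"][130:270,220:360],None,fx=4.2,fy=4.2,interpolation=cv2.INTER_CUBIC)
cv2.imwrite("pics/s8.png",(np.clip((p[:,:,::-1]/255.)**.5*255,0,255)).astype(np.uint8))
E
```

```text
clock: 9.65
position: [0.5373, 0.022, 0.1197]
ee_rot: [-0.071, 0.702, 0.07, 0.705]
ft_force: [0.0, 0.2, -2.0]
grip_width: 0.091
```

View pics/s8.png

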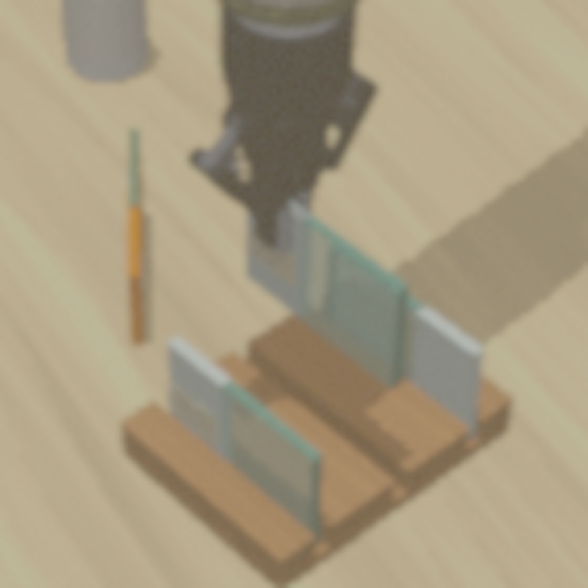

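The sample is out, clear of the rack, hanging level with 2 N of weight and the corner clip at the held end. The two square samples are in place. Raising further, then tipping about tool -y, which turns the label face up.

```bash
python3 -m inch '[[[0,0,0],[-15,0,0],1],[[0,0,0],[-40,0,0],1],[[0,0,0],[-70,0,0],1],[[0,0,0],[-105,0,0],1],[[0,0,0],[-140,0,0],1],[[0,0,0],[-165,0,0],1],[[0,0,0],[-180,0,0],1],[[0,0,0],[-180,0,0],1]]' 28
python3 -m inch '[[[0,-3,0],[0,0,5],1],[[0,-8,0],[0,0,10],1],[[0,-14,0],[0,0,18],1],[[0,-20,0],[0,0,26],1],[[0,-26,0],[0,0,34],1],[[0,-31,0],[0,0,42],1],[[0,-35,0],[0,0,50],1],[[0,-35,0],[0,0,50],1]]' 28
python3 - <<'E'
from h import *; from workcell import readout,camera
o=readout.get_obs(); print(o["joint_pos"].round(2)); print(Ro.from_quat(o["ee_rot"]).as_matrix().round(3))
s=camera("scene"); p=cv2.resize(s["pixels"][80:260,200:380],None,fx=3.3,fy=3.3,interpolation=cv2.INTER_CUBIC)
cv2.imwrite("pics/s9.png",(np.clip((p[:,:,::-1]/255.)**.5*255,0,255)).astype(np.uint8))
E
```

```text
clock: 10.7
position: [0.5375, 0.0224, 0.3024]
ee_rot: [-0.071, 0.701, 0.07, 0.706]
ft_force: [0.4, 0.0, -2.5]
grip_width: 0.086
clock: 11.7
position: [0.585, 0.0321, 0.3005]
ee_rot: [-0.047, 0.457, 0.088, 0.884]
ft_force: [0.3, 0.1, -2.2]
grip_width: 0.091
[ 0.59 -0.26 -0.57  1.97 -0.35  0.8   0.37]
[[ 0.566 -0.199  0.8  ]
 [ 0.113  0.98   0.163]
 [-0.817 -0.002  0.577]]
```

View pics/s9.png

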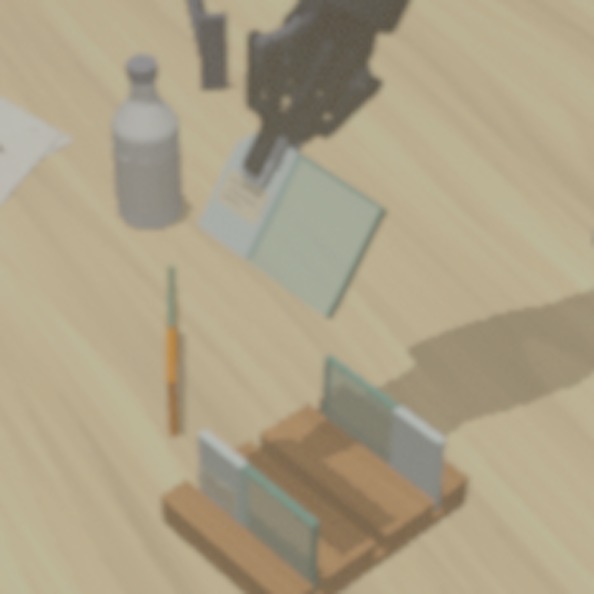

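The tilt is 35° so far, and the label shows at crop (240,200), facing up, with the clip at the held end. Another 22°, moving outward to stay within joint ranges.

```bash
python3 -m inch '[[[0,-2,0],[5,-2,8],1],[[0,-6,0],[12,-4,16],1],[[0,-10,0],[22,-8,30],1],[[0,-15,0],[32,-12,44],1],[[0,-19,0],[40,-15,56],1],[[0,-22,0],[45,-16,64],1],[[0,-22,0],[45,-16,64],1],[[0,-22,0],[45,-16,64],1],[[0,-22,0],[45,-16,64],1],[[0,-22,0],[45,-16,64],1]]' 28
python3 - <<'E'
from h import *; from workcell import readout,camera
o=readout.get_obs(); R=Ro.from_quat(o["ee_rot"]).as_matrix(); print(o["joint_pos"].round(2),abs(o["joint_velocities"]).max()); print(R.round(3))
print("label angle from up",np.degrees(np.arccos(R[2,2])))
s=camera("scene"); w=camera("wrist"); t=camera("top")
P=[cv2.resize(s["pixels"][80:260,200:380],None,fx=3.3,fy=3.3,interpolation=cv2.INTER_CUBIC),w["pixels"],t["pixels"]]
for i,p in enumerate(P): cv2.imwrite(f"pics/f{i}.png",(np.clip((p[:,:,::-1]/255.)**.5*255,0,255)).astype(np.uint8))
E
```

```text
clock: 13.0
position: [0.6654, 0.032, 0.3021]
ee_rot: [-0.029, 0.28, 0.096, 0.955]
ft_force: [-0.6, -0.2, -2.5]
grip_width: 0.085
[ 0.31 -0.2  -0.31  2.17 -0.9   0.26  0.95] 0.00697480842976367
[[ 0.825 -0.199  0.53 ]
 [ 0.166  0.98   0.109]
 [-0.541 -0.002  0.841]]
label angle from up 32.731175346055906
```

View pics/f0.png

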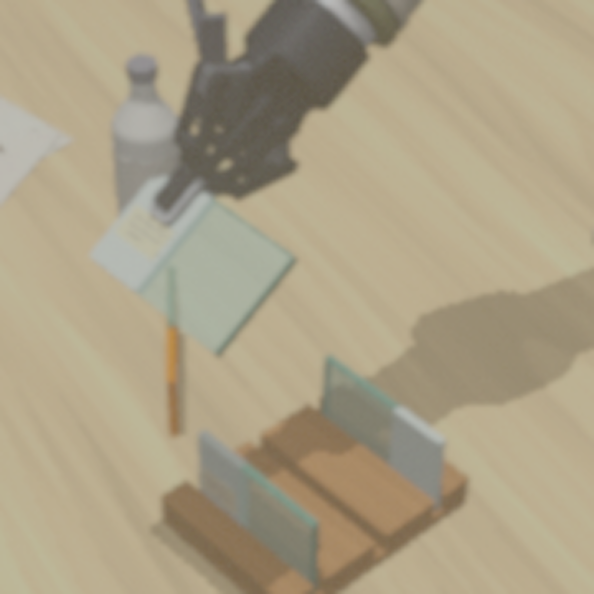

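View pics/f1.png

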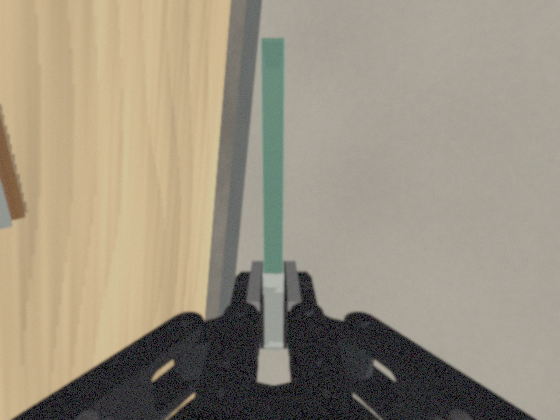

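View pics/f2.png

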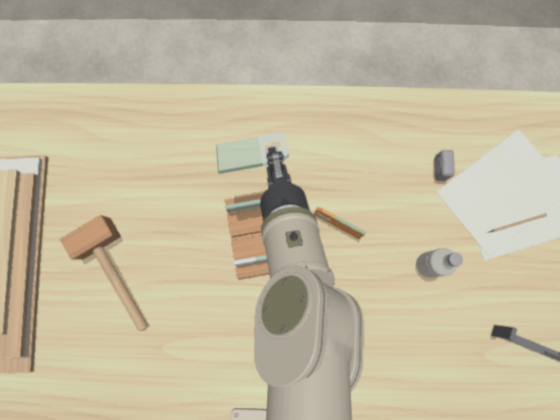

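The final views show the sample held at its frosted strip with the label facing up at scene crop (145,230). It is over the bench in the top view at (250,152), and the square samples, mallet, glue and tape are unmoved. In the wrist view the glass is still at column 273, with no slip. Last height check, then hand in.

Run:
```python
from h import *; from workcell import readout,camera,manip
s=camera("scene")
def pt(u,v):
    o,d=ray(s,[[u,v]]); return (o+d[0]*float(s["range_z"][v,u])).round(3)
f=lambda a,b:(int(200+a/3.3),int(80+b/3.3))
A=[pt(*f(*q)) for q in((140,235),(100,255),(218,345),(285,262),(210,215))]; print(A)
n=np.cross(A[2]-A[1],A[3]-A[2]); n/=np.linalg.norm(n); print("tilt",np.degrees(np.arccos(abs(n[2]))))
a=readout.get_obs(); print(a["clock"],abs(a["joint_velocities"]).max(),a["grip_width"])
if min(p[2] for p in A)>.17: print(manip.hand_in())
```

```text
[array([0.656, 0.021, 0.312]), array([0.681, 0.011, 0.298]), array([0.657, 0.132, 0.301]), array([0.6  , 0.118, 0.335]), array([0.619, 0.052, 0.335])]
tilt 30.176602991045392
13.2 0.004401004308429062 0.08841437674150725
the job is handed in; nothing more can be done
None
```

I drew the clipped-corner sample (the middle groove) out of the rack by its bare frosted strip. I handed in at 13.2 s with it held still above the bench, label face up. No verdict was reported.

**Last checks:**
- **Height:** the lower edge is about 0.30 m above the bench and the label about 0.31 m.
- **Tilt:** the label face is 30° to 33° from straight up; the scene camera and the arm reading agree.
- **Grip:** I set the grip to 28 N, with the opening at 7.5 mm for 8 mm glass. The arm was still, and I saw no slip.
- **Surroundings:** in the last top and scene pictures both square samples, the mallet, the glue and the tape are where they were. I judged this by eye and did not measure it.

**What disagreed:** the fingers really end about 36 to 38 mm short of the reported tool point, as seen by both the wrist and scene cameras. My first closing therefore shut on air above the glass and touched nothing. I corrected for the offset and the second grasp held.

I put the grasp point about 36 mm from mid-length and 70 mm above the lower edge. The height relies on my measured offset, to within about 4 mm. I could not check it against the stated tool point. At the grasp the fingertip looked right at the label's top edge, without covering it.

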